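# Release the carton from a two-lane roller feeder by its tilt gate

## Robot

A 6-joint arm with a two-finger parallel gripper is mounted at the origin on a cart in front of the work surface, level with it; the furniture and walls round the work are solid. World frame = base frame: x ahead of the robot, y to its left, z up, the work surface at z = 0. Lengths are in m, angles in rad, forces in N, time in s.
With the tool pointing down it reaches from about 0.3 to 0.875 m from the base axis. Payload 6.4 kg.
Tool frame: the origin (TCP) lies between the finger pads; the fingertips stand bot.tip_extent ahead of it and the grasp point (between the pads) is the TCP (bot.tip_extent is the distance from the TCP to the fingertips, in m); z points along the fingers, y is the line along which they close (so a half turn about z gives the same grasp; the last joint's range is limited). The gripper opens to 85 mm and grips with 20 to 120 N. Pads are 22 mm wide; open, the fingers measure 114 mm over their backs; the gripper's body (76 mm by 85 mm) begins 54 mm behind the grasp point. The pads swing forward as they close: fully open they stand 13 mm farther back than shut.
Start: joints at [0.934, 0.181, 1.607, -0, 1.354, -0.206], TCP at [0.24, 0.522, 0.25] pointing down, gripper open.
Joint ranges: [-2.99, 2.99], [-0.89, 2.07], [0.3, 2.58], [-1.14, 4.28], [0, 2.63], [-3.12, 3.12]. Speed limits (rad/s): [2.57, 2.57, 3.01, 3.14, 3.14, 3.14].

## Interface

Orientations are given as a 3x3 rotation matrix whose columns are the frame's x, y, z axes.
In Python, from cell import bot gives the robot as it stands.
- The arm moves only by the shell command python3 -m creep 'ROWS' [FORCE]. ROWS is JSON, a list of rows, each an object with "travel": the shift along the tool's x, y, z scaled (see below), a list of three; "rotation": the turn, a rotation vector about the tool's x, y, z scaled (see below), a list of three; "claw": the gripper command: -1 is fully open, 1 is shut, values between are in proportion. A call has exactly 8 rows; each row is the pose to reach, as a shift and turn from the pose commanded when the call began, along the tool's axes at that moment, turning the shorter way round; what a row does not reach only later rows make up. The controller multiplies each number of a shift by 100 mm and each number of a turn by pi rad. A row lasts 1/12 s, in which the tool goes at most 41.7 mm and 7.16 degrees, less where a joint would pass 70% of its speed; a pose out of reach is approached as far as the arm can. A call with a number of a shift or a turn outside -1 to 1 is refused whole. A call with a gripper value outside its range is refused whole. The fingers move at their own pace and stop on an object; FORCE is the grip in N (left out, the last holds). Time passes only in rows, so rows that repeat a pose let the fingers close, or fill a call up. It gives the time, the measured TCP pose, the force, the opening and the grip force at its end, in the units of the state.
- bot.state(): the state, without advancing time (a new reading comes with each control period).
- bot.capture(name): name is "scene" or "top" or "wrist"; returns a dict with "pixels" (400x640x3 uint8, blue, green, red), "z_map" (400x640 float32, m along the optical axis (not along the pixel's ray), 0 where there is no reading), "vertical_fov" (degrees; the focal length in pixels is half the picture's height over the tangent of half this angle, whatever the lens; pixels are square), "cx", "cy" (the principal point, pixels), "R" (3x3) and "t" (3): a world point X has camera coordinates R X + t; the wrist camera has in their place "mount" (4x4, takes a point from camera to tool coordinates, whose origin is the TCP and whose axes are the flange's). Camera axes: x right, y down, z forward; pixel columns grow to the right and rows downward; lengths in m; the calibration is good to about 2 mm. The wrist camera is an equidistant fisheye: a pixel r from the principal point sees the ray r / f radians off the axis. A picture is of the moment at which its call begins: read the wrist's pose just before it.
- bot.job_done(): hands the job in; it is judged then, once.
Trained networks look in a picture, given as the dict that the camera call returned (one of the last four; its "shot" number tells which), for a name from the list of things; names that differ only in an ending like _2 or _b are one class to them, and where a whole thing is asked for, a point or a joint stands for the part that bears it (a point fixed in the world has none). Each returns a list of dicts, best first, with "conf" (0 to 1); they miss things now and then, are a little off and sometimes report something else, mostly with a low value. They report only what shows in the picture. A call takes as long as a camera call.
- bot.cut_out(label, picture): "pixels" (400x640 bool, what is visible of it) and "bbox" ([left, top, width, height] in pixels, round what is visible of it).
The state is a dict: "t": time; "joint_pos": joint angles; "dq": joint speeds; "joint_efforts": joint torques, N m; "tool_pos": TCP position; "tool_rot": TCP orientation; "contact_force": force on the tool from outside, world axes, zero at the start; "moment": the same for the moment, N m; "width": finger opening in m; "grip_force": force on a finger pad.
Only numpy, scipy, OpenCV 4.12 (cv2) and the standard library are available. Lean on these libraries where they do the work, as an engineer would, in place of code of your own. Each camera call takes 0.05 s, during which the arm holds its last target. There are 200 camera calls.

## Task

The sloping two-lane roller feeder has a small carton waiting behind the gate of one lane and a label roll waiting in the other. With a fingertip press down the black paddle at the outer side of the carton's lane, so that its gate lifts, and keep it down until the carton has rolled down against the end stop; then let the paddle come back up so that the gate closes behind the carton. Touch neither the carton, the label roll nor the gate plates, do not work the other paddle, and leave the other things on the bench where they are.

Things in the scene. Friction and masses are not known exactly. Their poses are not given: they have to be found in the camera images.
- feeder: Aluminium gravity feeder fixed to the bench, two roller lanes, 216 x 204 mm. Origin on the bench under the gates, mid-width; x points up the lanes (away from the robot), y left, z up. Lanes at y = +50 (left) and -50 mm (right) rise at 0.16 rad; roller tops at z = 85 mm at x = 0; rails 14 mm higher; end stop at x = -115 mm. A thing rolls down within about two seconds once its gate is up
- gate_left (a joint): Rocking lever of the left lane (y > 0), rad: 0 = gate shut, 0.5 = paddle fully down against its stop and gate fully up. The carton passes from about 0.3. Spring return: pressing takes roughly 2 N at first and 4 N at the stop; when let go it shuts by itself. It turns about an axis along the feeder's y, at feeder x = -88 mm, z = 98 mm
- gate_right (a joint): Rocking lever of the right lane (y < 0), the same in mirror image
- paddle_left (a point): Middle of the top of the left lane's black ribbed paddle (36 mm along x, 42 mm along y, 6 mm thick), outside the lane at its low end: feeder x = -160, y = +124, z = 109 mm when up. From up to fully down (lever 0.5) it drops 35 mm and moves 4 mm toward +x. Its top leans 0.24 rad away from the robot when up, 0.26 rad toward it when down; nothing is under it
- paddle_right (a point): The same on the right lane's paddle (feeder y = -124 mm)
- plate_left (a point): Middle of the left lane's steel gate plate (4 x 103 x 22 mm), at the far end of the left lever; it crosses the lane with its lower edge 17 mm above the rollers and rises about 40 mm. Not to be touched
- plate_right (a point): The same on the right lane's gate plate
- carton: Small brown packed carton with a white label, 70 mm along the lane, 91 mm across, 42 mm high; origin in the middle of its underside, z up from the rollers. It starts behind the gate of either lane, at feeder x = +37 mm; against the end stop it is at about x = -80 mm. Not to be touched
- label_roll: Light grey label roll standing on end, 70 mm across, 60 mm high, behind the gate of the other lane; origin in the middle of its underside. To stay there, not to be touched
- tape_measure: Yellow tape measure, 38 x 68 x 62 mm, loose on the bench; origin in the middle of its underside. Leave alone
- marker: Black-capped marker pen, 137 mm long, 16 mm thick, lying loose in front of the feeder; origin under its middle, y along it. Leave alone
- stapler: Red stapler, 34 x 149 x 48 mm, loose on the bench; origin in the middle of its underside. Leave alone

How it is judged:
On the way:
1. the carton lies at the end stop while its own gate is still held up (x of carton in the frame of feeder below -0.068 m and ((y of carton in the frame of feeder above 0 m and value of joint gate_left above 0.25 rad) or (y of carton in the frame of feeder below 0 m and value of joint gate_right above 0.25 rad))), for 0.2 s.
At the end, for the whole second after the job is handed in: The carton rests flat on the rollers within about 12 mm of the end stop, both gates are shut (levers within 0.06 rad of rest), and the label roll still stands upright behind its own gate (x of carton in the frame of feeder between -0.1 and -0.068 m and z of carton in the frame of feeder between 0.06 and 0.085 m and y of carton in the frame of feeder between -0.075 and 0.075 m and angle between each of carton, label_roll's own z axis and vertical below 0.25 rad and linear speed of carton below 0.02 m/s and value of joint each of gate_left, gate_right below 0.06 rad and x of label_roll in the frame of feeder between 0.025 and 0.055 m); the robot touches nothing.
It fails at once if the carton or the label roll is touched by the robot (contact force between any of the fingers, the arm and carton above 0.5 N or contact force between any of the fingers, the arm and label_roll above 0.5 N).
It fails at once if a gate plate is touched or lifted directly (contact force between any of the fingers, the arm and gate_left_c4 above 0.5 N or contact force between any of the fingers, the arm and gate_left_c5 above 0.5 N or contact force between any of the fingers, the arm and gate_right_c4 above 0.5 N or contact force between any of the fingers, the arm and gate_right_c5 above 0.5 N).
It fails at once if the carton is lifted off the rollers (z of carton in the frame of feeder above 0.115 m).
It fails at once if the other lane's lever is worked ((y of carton in the frame of feeder above 0 m and value of joint gate_right above 0.12 rad) or (y of carton in the frame of feeder below 0 m and value of joint gate_left above 0.12 rad)).
It fails at once if another thing on the bench is pushed away (distance of any of tape_measure, marker, stapler from where it was at the start of the episode above 0.02 m).
It also fails if it takes over 32 s, if anything falls off the work surface, if the arm or the gripper's body presses on something with over 40 N, if the wrist force passes 120 N, or if a joint passes its speed limit or range.

## Working session

There is one attempt and no reset: what is moved stays moved. The work goes in short steps, Python scripts to look and compute and a shell command to move; the robot and the scene stay as the last step left them, time stands still between calls to the robot, and variables do not carry over. Pictures are saved under pics/ and viewed, at most 10 in all, crops included, and the job is handed in when it is done.

```bash
mkdir -p pics; cat > h.py <<'E'
import numpy as np, cv2
from cell import bot
def cloud(p):
    f=200/np.tan(np.radians(p["vertical_fov"])/2)
    v,u=np.mgrid[:400,:640]; z=p["z_map"]
    c=np.stack([(u-p["cx"])/f*z,(v-p["cy"])/f*z,z],-1)
    return (c-np.array(p["t"]))@np.array(p["R"])   # world
E
python3 - <<'E'
from h import *
s=bot.state();print(s["t"],s["tool_pos"],s["tool_rot"],s["width"],bot.tip_extent)
for n in("top","scene"):
    p=bot.capture(n);cv2.imwrite(f"pics/{n}.png",p["pixels"]);W=cloud(p)
    for l in("carton","label_roll","paddle_left","paddle_right","plate_left","feeder","marker","tape_measure","stapler"):
        for d in bot.cut_out(l,p)[:2]:
            m=d["pixels"]&(p["z_map"]>0)
            if m.sum(): print(n,l,round(d["conf"],2),d["bbox"],np.median(W[m],0).round(3),np.percentile(W[m],3,axis=0).round(3),np.percentile(W[m],97,axis=0).round(3))
E
```

```text
0.0 [0.2397607 0.522062  0.2494031] [[-9.08649315e-01  4.17558751e-01 -1.05393449e-03]
 [ 4.17559901e-01  9.08648377e-01 -1.36230282e-03]
 [ 3.88814399e-04 -1.67793631e-03 -9.99998517e-01]] 0.08529957668920148 0.019
top carton 0.91 [315.5, 141.9, 36.8, 35.3] [ 0.662 -0.047  0.132] [ 0.628 -0.089  0.125] [ 0.698 -0.006  0.137]
top carton 0.6 [274.4, 134.9, 132.9, 132.6] [ 0.567 -0.094  0.081] [ 0.441 -0.192  0.001] [0.711 0.064 0.124]
top label_roll 0.76 [364.1, 151.7, 30.7, 31.8] [ 0.636 -0.144  0.149] [ 0.605 -0.172  0.104] [ 0.664 -0.112  0.156]
top paddle_left 0.71 [275.7, 173.2, 79.5, 71.4] [0.513 0.053 0.11 ] [ 0.483 -0.071  0.101] [0.633 0.089 0.126]
top paddle_right 0.72 [359.3, 176.7, 45.5, 90.8] [ 0.502 -0.168  0.11 ] [ 0.42  -0.194  0.   ] [ 0.611 -0.104  0.126]
top paddle_right 0.56 [362.0, 151.8, 34.8, 32.9] [ 0.636 -0.143  0.149] [ 0.605 -0.172  0.108] [ 0.664 -0.112  0.156]
top plate_left 0.62 [277.3, 166.0, 76.2, 76.4] [0.513 0.051 0.112] [ 0.481 -0.072  0.103] [0.64  0.089 0.126]
top feeder 0.83 [274.3, 135.7, 128.6, 134.3] [ 0.568 -0.091  0.082] [ 0.441 -0.19   0.004
[... 791 characters left out ...]
.61  -0.103  0.123]
scene paddle_left 0.63 [240.0, 161.0, 113.6, 46.9] [0.576 0.039 0.107] [ 0.48  -0.076  0.024] [0.641 0.09  0.123]
scene paddle_right 0.63 [327.8, 189.5, 68.2, 103.1] [ 0.501 -0.169  0.108] [ 0.417 -0.19   0.098] [ 0.608 -0.103  0.123]
scene plate_left 0.81 [243.4, 160.2, 109.4, 43.6] [0.592 0.035 0.107] [ 0.48  -0.077  0.006] [0.673 0.091 0.123]
scene feeder 0.63 [244.0, 151.6, 178.7, 138.8] [ 0.568 -0.092  0.078] [ 0.437 -0.2   -0.001] [0.684 0.052 0.121]
scene marker 0.57 [277.7, 289.8, 64.2, 40.2] [ 0.398 -0.132  0.013] [ 0.391 -0.19   0.006] [ 0.409 -0.064  0.017]
scene stapler 0.84 [221.9, 155.1, 49.4, 41.2] [0.585 0.184 0.033] [0.567 0.114 0.003] [0.608 0.251 0.046]
```

View pics/top.png

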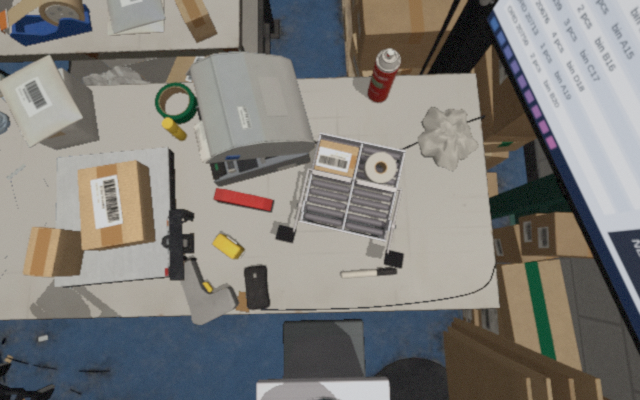

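```bash
python3 - <<'E'
from h import *
p=bot.capture("top");W=cloud(p)
c=lambda l:np.median(W[bot.cut_out(l,p)[0]["pixels"]&(p["z_map"]>0)],0)
d=(c("carton")-c("label_roll"))[:2];print("yaw",np.degrees(np.arctan2(-d[0],d[1])))
# dark paddle pixels at paddle height near low end
g=p["pixels"].max(-1)
m=(g<70)&(W[...,2]>.085)&(W[...,2]<.135)&(W[...,0]>.38)&(W[...,0]<.58)&(abs(W[...,1])<.3)
n,L,st,ce=cv2.connectedComponentsWithStats(m.astype(np.uint8))
for i in range(1,n):
    if st[i,4]>15:
        q=W[L==i];r=cv2.minAreaRect(q[:,:2].astype(np.float32)*1000);print(st[i],q.mean(0).round(3),r)
big=cv2.resize(p["pixels"][120:280,200:420],None,fx=3.5,fy=3.5,interpolation=cv2.INTER_CUBIC);cv2.imwrite("pics/topc.png",big)
E
```

```text
yaw -15.98459534157431
[276 225  19  17 226] [0.498 0.073 0.109] ((498.6689758300781, 72.46854400634766), (38.35030746459961, 32.55656051635742), 76.90093231201172)
[384 251  19  17 231] [ 0.435 -0.168  0.109] ((436.05804443359375, -167.057373046875), (37.64553451538086, 31.535907745361328), 75.39286041259766)
```

View pics/topc.png

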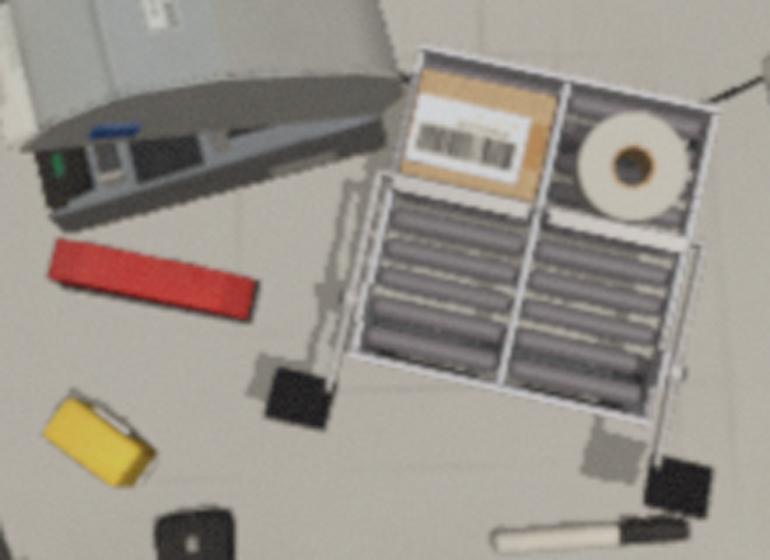

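The carton is in the left lane: in the crop it is at about (480,140), behind the left gate, and the roll is at (630,165) on the right. So the left paddle is the one to press. It is at (298,398) in the crop, world (0.498, 0.073, 0.109). I'll shut the gripper and move over it.

```bash
R='[{"travel":[-0.12,-0.09,0],"rotation":[0,0,0],"claw":1}]'
python3 -m creep '[{"travel":[-0.1,-0.07,0],"rotation":[0,0,0],"claw":1},{"travel":[-0.25,-0.18,0],"rotation":[0,0,0],"claw":1},{"travel":[-0.4,-0.28,0],"rotation":[0,0,0],"claw":1},{"travel":[-0.55,-0.39,0],"rotation":[0,0,0],"claw":1},{"travel":[-0.7,-0.5,0],"rotation":[0,0,0],"claw":1},{"travel":[-0.8,-0.57,0],"rotation":[0,0,0],"claw":1},{"travel":[-0.9,-0.64,0],"rotation":[0,0,0],"claw":1},{"travel":[-1,-0.71,0],"rotation":[0,0,0],"claw":1}]' 40
python3 -m creep '[{"travel":[-0.12,-0.09,0],"rotation":[0,0,0],"claw":1},{"travel":[-0.25,-0.18,0],"rotation":[0,0,0],"claw":1},{"travel":[-0.38,-0.27,0],"rotation":[0,0,0],"claw":1},{"travel":[-0.5,-0.36,0],"rotation":[0,0,0],"claw":1},{"travel":[-0.62,-0.44,0],"rotation":[0,0,0],"claw":1},{"travel":[-0.75,-0.53,0],"rotation":[0,0,0],"claw":1},{"travel":[-0.88,-0.62,0],"rotation":[0,0,0],"claw":1},{"travel":[-1,-0.71,0],"rotation":[0,0,0],"claw":1}]'
python3 -m creep '[{"travel":[-0.12,-0.09,0],"rotation":[0,0,0],"claw":1},{"travel":[-0.25,-0.18,0],"rotation":[0,0,0],"claw":1},{"travel":[-0.38,-0.27,0],"rotation":[0,0,0],"claw":1},{"travel":[-0.5,-0.36,0],"rotation":[0,0,0],"claw":1},{"travel":[-0.62,-0.44,0],"rotation":[0,0,0],"claw":1},{"travel":[-0.75,-0.53,0],"rotation":[0,0,0],"claw":1},{"travel":[-0.88,-0.62,0],"rotation":[0,0,0],"claw":1},{"travel":[-1,-0.71,0],"rotation":[0,0,0],"claw":1}]'
python3 -m creep '[{"travel":[-0.12,-0.09,0],"rotation":[0,0,0],"claw":1},{"travel":[-0.25,-0.18,0],"rotation":[0,0,0],"claw":1},{"travel":[-0.38,-0.27,0],"rotation":[0,0,0],"claw":1},{"travel":[-0.5,-0.36,0],"rotation":[0,0,0],"claw":1},{"travel":[-0.62,-0.44,0],"rotation":[0,0,0],"claw":1},{"travel":[-0.75,-0.53,0],"rotation":[0,0,0],"claw":1},{"travel":[-0.88,-0.62,0],"rotation":[0,0,0],"claw":1},{"travel":[-1,-0.71,0],"rotation":[0,0,0],"claw":1}]'
cat > togo.py <<'E'
from h import *
s=bot.state();R=np.array(s["tool_rot"]);q=np.array(s["tool_pos"])
for P in ([.498,.073,.160],):print("to go",(R.T@(np.array(P)-q)*10).round(3),s["t"],q.round(4),s["width"],s["contact_force"],np.degrees(np.arctan2(R[1,1],R[0,1])))
E
python3 togo.py
```

```text
t: 1.82
tool_pos: [0.3019, 0.4153, 0.2504]
tool_rot: [[-0.909, 0.418, 0.0], [0.418, 0.909, 0.0], [-0.0, 0.0, -1.0]]
contact_force: [-0.2, -0.3, -0.4]
width: 0.0004
grip_force: 0.0
t: 2.48
tool_pos: [0.3631, 0.309, 0.2504]
tool_rot: [[-0.909, 0.417, 0.0], [0.417, 0.909, 0.0], [-0.0, 0.0, -1.0]]
contact_force: [-0.3, 0.2, 0.8]
width: 0.0005
grip_force: 0.0
t: 3.15
tool_pos: [0.4242, 0.2027, 0.2504]
tool_rot: [[-0.909, 0.417, 0.0], [0.417, 0.909, 0.0], [-0.0, 0.0, -1.0]]
contact_force: [0.4, -0.0, -0.2]
width: -0.0003
grip_force: 0.0
t: 3.82
tool_pos: [0.4854, 0.0963, 0.2503]
tool_rot: [[-0.909, 0.417, 0.0], [0.417, 0.909, -0.0], [-0.0, 0.0, -1.0]]
contact_force: [0.5, 0.1, -0.3]
width: 0.0001
grip_force: 0.0
to go [-0.212 -0.159  0.903] 3.8167 [0.4854 0.0963 0.2503] 5.686102296551125e-05 [ 0.45908901  0.13583863 -0.29866383] 65.32582633412842
```

```bash
python3 -m creep '[{"travel":[-0.1,-0.08,0.1],"rotation":[0,0,-0.02],"claw":1},{"travel":[-0.21,-0.16,0.2],"rotation":[0,0,-0.04],"claw":1},{"travel":[-0.21,-0.16,0.35],"rotation":[0,0,-0.056],"claw":1},{"travel":[-0.21,-0.16,0.5],"rotation":[0,0,-0.056],"claw":1},{"travel":[-0.21,-0.16,0.65],"rotation":[0,0,-0.056],"claw":1},{"travel":[-0.21,-0.16,0.8],"rotation":[0,0,-0.056],"claw":1},{"travel":[-0.21,-0.16,0.9],"rotation":[0,0,-0.056],"claw":1},{"travel":[-0.21,-0.16,0.9],"rotation":[0,0,-0.056],"claw":1}]'
python3 togo.py; python3 - <<'E'
from h import *
a=bot.capture("scene")["pixels"];w=bot.capture("wrist")["pixels"]
cv2.imwrite("pics/s2.png",np.hstack([cv2.resize(a[120:320,200:420],(440,400),interpolation=2),w[:,140:500]]))
E
```

```text
t: 4.48
tool_pos: [0.4958, 0.074, 0.158]
tool_rot: [[-0.968, 0.252, -0.004], [0.252, 0.968, 0.0], [0.004, -0.001, -1.0]]
contact_force: [-0.8, -1.0, 0.9]
width: -0.0003
grip_force: 0.0
to go [-0.024 -0.004 -0.02 ] 4.4833 [0.4958 0.074  0.158 ] -0.00027830492713400314 [-0.76489431 -1.03971321  0.9201985 ] 75.39388699255122
```

View pics/s2.png

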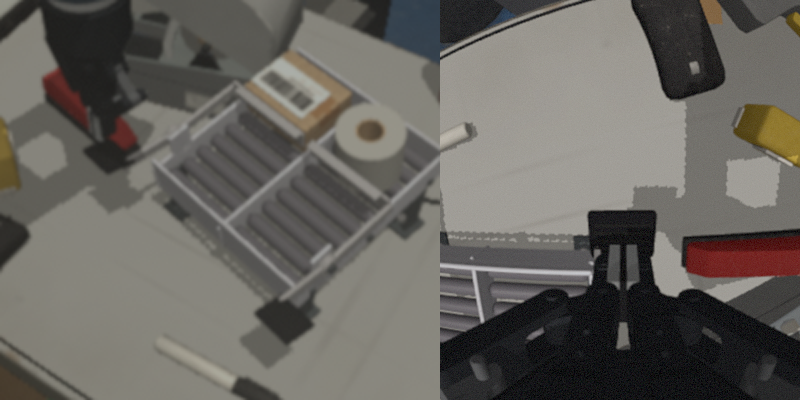

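The shut fingertips are centred over the black paddle, at about (620,230) in the wrist view. The next move presses it down.

```bash
python3 -m creep '[{"travel":[-0.02,0,0.08],"rotation":[0,0,0],"claw":1},{"travel":[-0.02,0,0.16],"rotation":[0,0,0],"claw":1},{"travel":[-0.02,0,0.24],"rotation":[0,0,0],"claw":1},{"travel":[-0.02,0,0.32],"rotation":[0,0,0],"claw":1},{"travel":[-0.03,0,0.4],"rotation":[0,0,0],"claw":1},{"travel":[-0.03,0,0.48],"rotation":[0,0,0],"claw":1},{"travel":[-0.04,0,0.54],"rotation":[0,0,0],"claw":1},{"travel":[-0.05,0,0.59],"rotation":[0,0,0],"claw":1}]'
python3 -m creep '[{"travel":[0,0,0],"rotation":[0,0,0],"claw":1},{"travel":[0,0,0],"rotation":[0,0,0],"claw":1},{"travel":[0,0,0],"rotation":[0,0,0],"claw":1},{"travel":[0,0,0],"rotation":[0,0,0],"claw":1},{"travel":[0,0,0],"rotation":[0,0,0],"claw":1},{"travel":[0,0,0],"rotation":[0,0,0],"claw":1},{"travel":[0,0,0],"rotation":[0,0,0],"claw":1},{"travel":[0,0,0],"rotation":[0,0,0],"claw":1}]'
python3 -m creep '[{"travel":[0,0,0],"rotation":[0,0,0],"claw":1},{"travel":[0,0,0],"rotation":[0,0,0],"claw":1},{"travel":[0,0,0],"rotation":[0,0,0],"claw":1},{"travel":[0,0,0],"rotation":[0,0,0],"claw":1},{"travel":[0,0,0],"rotation":[0,0,0],"claw":1},{"travel":[0,0,0],"rotation":[0,0,0],"claw":1},{"travel":[0,0,0],"rotation":[0,0,0],"claw":1},{"travel":[0,0,0],"rotation":[0,0,0],"claw":1}]'
python3 -m creep '[{"travel":[0,0,0],"rotation":[0,0,0],"claw":1},{"travel":[0,0,0],"rotation":[0,0,0],"claw":1},{"travel":[0,0,0],"rotation":[0,0,0],"claw":1},{"travel":[0,0,0],"rotation":[0,0,0],"claw":1},{"travel":[0,0,0],"rotation":[0,0,0],"claw":1},{"travel":[0,0,0],"rotation":[0,0,0],"claw":1},{"travel":[0,0,0],"rotation":[0,0,0],"claw":1},{"travel":[0,0,0],"rotation":[0,0,0],"claw":1}]'
cat > look.py <<'E'
from h import *
import sys
p=bot.capture("scene");a=p["pixels"];W=cloud(p)
d=bot.cut_out("carton",p)[0];m=d["pixels"]&(p["z_map"]>0);print(d["conf"],d["bbox"],np.median(W[m],0).round(3))
v=np.median(W[m],0)-[.498,.073,0];x=np.array([.968,-.252]);print("feeder x approx",v[:2]@x-.160)
cv2.imwrite(sys.argv[1],cv2.resize(a[120:320,200:420],(660,600),interpolation=2))
E
python3 look.py pics/s3.png
```

```text
t: 5.25
tool_pos: [0.5021, 0.0729, 0.1005]
tool_rot: [[-0.968, 0.252, -0.001], [0.252, 0.968, 0.0], [0.001, -0.0, -1.0]]
contact_force: [-1.1, -0.1, 3.6]
width: -0.0002
grip_force: 1.8
t: 5.92
tool_pos: [0.5021, 0.0729, 0.1013]
tool_rot: [[-0.968, 0.252, -0.0], [0.252, 0.968, 0.0], [0.0, -0.0, -1.0]]
contact_force: [-2.8, 1.2, 2.6]
width: -0.0001
grip_force: 1.5
t: 6.58
tool_pos: [0.5022, 0.0728, 0.1013]
tool_rot: [[-0.968, 0.252, -0.0], [0.252, 0.968, 0.0], [0.0, -0.0, -1.0]]
contact_force: [-3.3, 1.1, 2.7]
width: 0.0005
grip_force: 1.5
t: 7.25
tool_pos: [0.5023, 0.0728, 0.1013]
tool_rot: [[-0.968, 0.252, 0.0], [0.252, 0.968, -0.0], [-0.0, -0.0, -1.0]]
contact_force: [-3.8, 0.8, 1.9]
width: -0.0002
grip_force: 1.5
0.82 [280.8, 176.0, 54.6, 55.9] [ 0.543 -0.028  0.109]
feeder x approx -0.0909161950084196
```

View pics/s3.png

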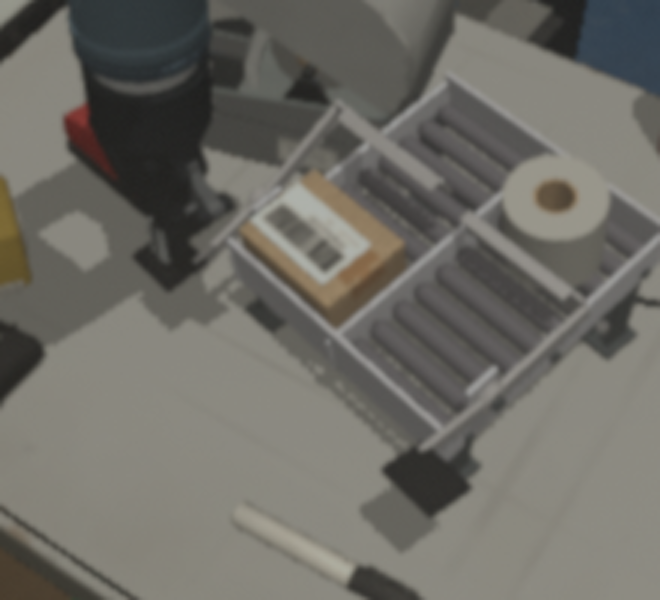

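The carton, at about (325,245), lies against the end stop, and its gate plate is still raised at (385,145). Now I'll let the paddle up and clear it.

```bash
python3 -m creep '[{"travel":[0.01,0,-0.06],"rotation":[0,0,0],"claw":1},{"travel":[0.02,0,-0.12],"rotation":[0,0,0],"claw":1},{"travel":[0.03,0,-0.18],"rotation":[0,0,0],"claw":1},{"travel":[0.04,0,-0.24],"rotation":[0,0,0],"claw":1},{"travel":[0.04,0,-0.3],"rotation":[0,0,0],"claw":1},{"travel":[0.04,0,-0.38],"rotation":[0,0,0],"claw":1},{"travel":[0.04,0,-0.48],"rotation":[0,0,0],"claw":1},{"travel":[0.04,0,-0.6],"rotation":[0,0,0],"claw":1}]'
python3 -m creep '[{"travel":[0,0,-0.2],"rotation":[0,0,0],"claw":1},{"travel":[0,0,-0.4],"rotation":[0,0,0],"claw":1},{"travel":[0,0,-0.5],"rotation":[0,0,0],"claw":1},{"travel":[0,0,-0.6],"rotation":[0,0,0],"claw":1},{"travel":[0,0,-0.6],"rotation":[0,0,0],"claw":1},{"travel":[0,0,-0.6],"rotation":[0,0,0],"claw":1},{"travel":[0,0,-0.6],"rotation":[0,0,0],"claw":1},{"travel":[0,0,-0.6],"rotation":[0,0,0],"claw":1}]'
python3 look.py pics/s4.png
```

```text
t: 8.02
tool_pos: [0.4977, 0.0739, 0.1617]
tool_rot: [[-0.968, 0.252, -0.001], [0.252, 0.968, 0.0], [0.001, -0.0, -1.0]]
contact_force: [0.1, -1.3, -0.5]
width: -0.0003
grip_force: 0.0
t: 8.68
tool_pos: [0.4976, 0.0739, 0.22]
tool_rot: [[-0.968, 0.252, -0.002], [0.252, 0.968, 0.0], [0.002, -0.0, -1.0]]
contact_force: [-0.6, -0.2, -0.8]
width: 0.0001
grip_force: 0.0
0.83 [283.0, 177.1, 54.3, 52.9] [ 0.544 -0.028  0.109]
feeder x approx -0.09055123892553783
```

View pics/s4.png

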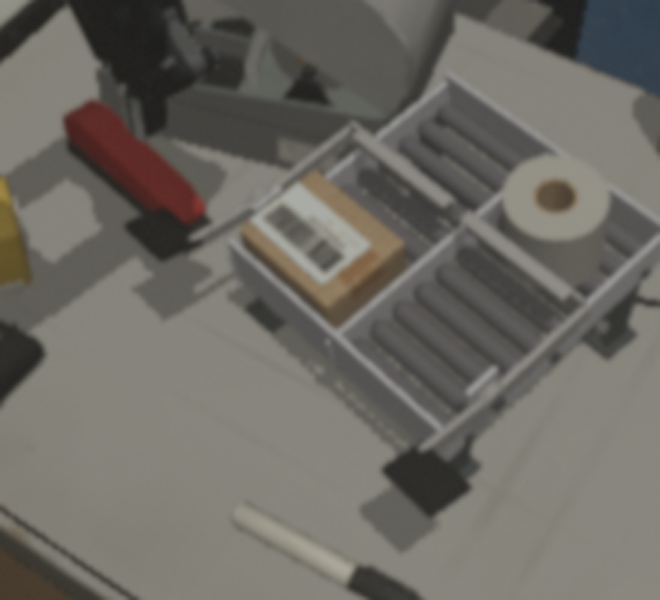

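```bash
python3 - <<'E'
from h import *
p=bot.capture("scene");W=cloud(p);g=p["pixels"].max(-1)
for c in([.498,.073],[.436,-.168]):
    m=(np.hypot(W[...,0]-c[0],W[...,1]-c[1])<.015)&(W[...,2]>.05)&(W[...,2]<.14);print(m.sum(),np.median(W[m][:,2]))
E
```

```text
115 0.10708442092124193
187 0.10735922705458453
```

Both paddles are at the same height, which is their rest position.

```bash
python3 -c "
from cell import bot
print(bot.job_done())"
```

```text
the job is handed in; nothing more can be done
None
```

The job is handed in (no verdict came back): the carton rolled to the left lane's end stop with its gate held up, both paddles are back at rest height, the label roll still stands behind its gate, and the arm is clear.

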